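Find and mark the balance point of a counterweight beam

TASK

The beam of the tube rocker has a weight hidden inside, off its middle, and we need its balance point. Without lifting it off, slide the beam along its guide, out over the stand's steel edge, and stop as soon as it tips by itself, so that its outer end only just rests on the low ledge; then set the white saddle clip astride the tipped beam, straight above the edge, to mark the spot. Leave the beam tipped with the clip sitting on it, and do not disturb the other things on the bench.

Things in the scene. Friction and masses are not known exactly. Their poses are not given: they have to be found in the camera images.
- stand: Fixed balance stand, 370 x 90 x 58. Origin on the table under the fulcrum edge, mid-width; +x: the way to slide the beam, outward over the edge; z up. Grey block x = -205 to 0, 70 wide, flat top at z = 50, its last 6 mm before the edge steel. Two guide rails on it (top z = 58, 30 apart inside, 42 outside) from x = -200 to -45.
- edge (a point): The fulcrum edge: middle of the sharp front upper edge of the stand's block, z = 50 mm; axes as stand (x outward, y along the edge, z up).
- ledge: Flat grey ledge fixed to the stand beyond the edge, 25 to 155 mm from it, 70 wide, top 12 mm below the edge. Listed origin: the stand's. The tipped beam's outer lower corner rests on it. Fingers still pressing the beam's end or gripping it can hold it from tipping by friction: push in short steps, backing off to let it tip.
- beam: Loose closed aluminium tube, black end caps, 200 (x) x 24 x 20 high, about 0.56 kg. Origin: centre of its underside. Starts level between the guide rails, +x end towards the edge, 0 to 40 mm past it. Its hidden balance point lies within 35 mm of its middle, different each time; when that passes the edge the beam tips, +x end down by 0.08 to 0.2 rad (5 to 11 degrees).
- clip: Loose white saddle clip, 24 (x) x 40 (y) x 64 high, 25 g, standing on its two legs. Origin: centre of its underside (feet). An inverted U: slot along x, 28 wide, 16 deep, open below; roof 6 thick; on it a grip tab 20 x 20, z = 22 to 64. Set over the beam, its roof lies on the beam's top, feet 4 mm above the beam's underside. Either way round is right.
- clip_seat (a point): On the clip: middle of the underside of its roof, 16 mm above the feet; this point comes to lie on the beam's top. Axes as clip.
- jar: Bystander: small jar, 50 diameter x 65 high, next to the stand on its far side from the robot. Leave alone.
- plate: Bystander: white well plate, 127 (along the stand) x 86 x 14, next to the stand on its far side from the robot. Leave alone.
- tips: Bystander: grey pipette tip box, 85 x 120 x 51, to the robot's right. Leave alone.
- bottle_a: Bystander: bottle with orange cap, 80 diameter x 150 high, far left. Leave alone.
- bottle_b: Bystander: bottle with orange cap, 70 diameter x 130 high, left. Leave alone.
- beaker: Bystander: clear beaker, 80 diameter x 90 high, right. Leave alone.
- pipette: Bystander: blue pipette lying on the table, about 230 long, left. Leave alone.
Things that resemble listed ones, but are neither listed nor needed, are in the scene too. Leave any purple look-alike of the clip alone. There is more than one size of the beam; the job needs the smaller.

How it is judged:
By the outcome, as a careful person would: the job done as asked, in the order asked, and still so for the second after the job is handed in, with the robot touching nothing.
It also fails if it takes over 72 s, if anything falls off the work surface, if the arm or the gripper's body presses on something with over 40 N, if the wrist force passes 120 N, or if a joint passes its speed limit or range.

ROBOT

A 7-joint arm with a two-finger parallel gripper is mounted at the origin on the work surface. World frame = base frame: x ahead of the robot, y to its left, z up, the work surface at z = 0. Lengths are in m, angles in rad, forces in N, time in s.
With the tool pointing down it reaches from about 0.4 to 0.85 m from the base axis. Payload 10.4 kg.
Tool frame: the origin (TCP) lies midway between the tips of the shut fingers; the grasp point (between the pads) lies 19 mm behind it; z points along the fingers, x is the direction in which the jaws open and shut, and the axes are right-handed (so a half turn about z gives the same grasp; the last joint's range is limited). The gripper opens to 85 mm and grips with 20 to 120 N. Pads are 22 mm wide; open, the fingers measure 114 mm over their backs; the gripper's body (76 mm by 85 mm) begins 54 mm behind the grasp point. The pads swing forward as they close: fully open they stand 13 mm farther back than shut.
Start: joints at [-1.238, 0.332, -0.065, 1.46, 0.022, 1.35, -0.088], TCP at [0.218, 0.586, 0.231] pointing down, gripper open.
Joint ranges: [-2.6, 2.6], [-0.5, 2.12], [-1.47, 1.34], [0.16, 2.42], [-1.27, 4.41], [0.06, 2.06], [-2.6, 2.6]. Speed limits (rad/s): [2.22, 2.22, 2.79, 2.79, 3.14, 3.14, 3.14].

INTERFACE

Orientations are given as a unit quaternion [x, y, z, w].
In Python, from workcell import telemetry, eyes, order gives the robot as it stands.
- The arm moves only by the tool servo_tool, never from a script. Its argument "deltas" is a list of rows, each a list of 3 entries, a list of its own where there are three numbers: the shift along the tool's x, y, z in cm, then the turn about the tool's z in rad, then the finger opening in cm, from 0 to 8.54. A call has 1 to 12 rows; each row shifts and turns the pose as measured when the row begins, along the tool's axes as they then stand; what a row does not reach is not made up. A row lasts 1/12 s, in which the tool goes at most 41.7 mm and 7.16 degrees, less where a joint would pass 70% of its speed; a pose out of reach is approached as far as the arm can. A call is refused whole if a number of a shift passes 4.17 or a number of a turn 0.125, either way. A call with a gripper value outside its range is refused whole. The fingers move at their own pace and stop on an object; "force" is the grip in N (left out, the last holds). Time passes only in rows, so rows that do not move let the fingers close. It gives the time, the measured TCP pose, the force and the opening at its end, in the units of the state.
- telemetry.get_obs(): the state, without advancing time (a new reading comes with each control period).
- eyes.camera(name): name is "side" or "top"; returns (picture, depth): 384x512x3 uint8, blue, green, red; 384x512 float32, m along the optical axis (not along the pixel's ray), 0 where there is no reading.
- eyes.calibration(name): a dict with "fx", "fy", "cx", "cy" (pixels), "rvec" (rotation vector, rad) and "tvec" (3), from world to camera coordinates, as OpenCV has them. Camera axes: x right, y down, z forward; pixel columns grow to the right and rows downward; lengths in m; the calibration is good to about 2 mm. A picture is of the moment at which its call begins. calibration takes no time and is no camera call.
- order.hand_in(): hands the job in, once; it reports no verdict.
The state is a dict: "clock": time; "joint_pos": joint angles; "joint_velocities": joint speeds; "tau": joint torques, N m; "position": TCP position; "ee_rot": TCP orientation; "ft_force": force on the tool from outside, world axes, zero at the start; "torque": the same for the moment, N m; "grip_width": opening from 0.0 (shut) to 1.0 (fully open).
Only numpy, scipy, OpenCV 4.12 (cv2) and the standard library are available. Lean on these libraries where they do the work, as an engineer would, in place of code of your own. Each camera call takes 0.05 s, during which the arm holds its last target. There are 200 camera calls.

## Working session

There is one attempt and no reset: what is moved stays moved. The work goes in short steps, Python scripts to look and compute and a tool call to move; the robot and the scene stay as the last step left them, time stands still between calls to the robot, and variables do not carry over. Pictures are saved under pics/ and viewed, about 8 in all and at most 12, crops included, and the job is handed in when it is done.

Besides the shell and the picture viewer there is one more tool, called after "Emit:" as name([rows], argument=value, ...), one row to a line, values as JSON. servo_tool: Moves the arm, as the interface text tells. Its arguments: {"type":"object","properties":{"deltas":{"type":"array"},"force":{"type":"number"}},"required":["deltas"]}

```bash
mkdir -p pics; cat > h.py <<'E'
import numpy as np, cv2
from scipy.spatial.transform import Rotation as R
from workcell import telemetry, eyes, order
def cam(n):
    im,d=eyes.camera(n); np.savez('last_'+n+'.npz',im=im,d=d); return im,d
def load(n):
    z=np.load('last_'+n+'.npz'); return z['im'],z['d']
def w(n,u,v,z):
    c=eyes.calibration(n); Rm=cv2.Rodrigues(np.array(c['rvec'],float))[0]; t=np.array(c['tvec'],float).ravel()
    return (np.array([(u-c['cx'])/c['fx']*z,(v-c['cy'])/c['fy']*z,z])-t)@Rm
def px(n,p):
    c=eyes.calibration(n); K=np.array([[c['fx'],0,c['cx']],[0,c['fy'],c['cy']],[0,0,1]])
    return cv2.projectPoints(np.array(p,float).reshape(-1,1,3),np.array(c['rvec'],float),np.array(c['tvec'],float),K,None)[0].reshape(-1,2)
def cloud(n,d):
    v,u=np.mgrid[:384,:512]; c=eyes.calibration(n); Rm=cv2.Rodrigues(np.array(c['rvec'],float))[0]; t=np.array(c['tvec'],float).ravel()
    P=np.stack([(u-c['cx'])/c['fx']*d,(v-c['cy'])/c['fy']*d,d],-1)
    W=(P-t)@Rm; W[d==0]=np.nan; return W
E
python3 - <<'E'
from h import *
a,_=cam('top');b,_=cam('side')
cv2.imwrite('pics/1.png',cv2.resize(a,(800,600)));cv2.imwrite('pics/2.png',cv2.resize(b,(800,600)))
o=telemetry.get_obs();print(o['position'],o['ee_rot'],o['clock'],R.from_quat(o['ee_rot']).as_matrix().round(3))
for n in('top','side'):
    c=eyes.calibration(n);Rm=cv2.Rodrigues(np.array(c['rvec'],float))[0];print(n,c['fx'],-Rm.T@np.ravel(c['tvec']),Rm.round(2).tolist())
E
```

```text
[0.21758627 0.5855427  0.2305957 ] [ 8.21061199e-01  5.70839824e-01 -5.04190687e-04  3.85871139e-04] 0.1 [[ 0.348  0.937 -0.   ]
 [ 0.937 -0.348 -0.001]
 [-0.001  0.    -1.   ]]
top 469.3508576371952 [0.32681137 0.02397602 1.63237284] [[-0.01, -1.0, -0.02], [-0.99, 0.02, -0.12], [0.12, 0.02, -0.99]]
side 382.80093149312745 [0.33922142 0.77792684 0.77986592] [[-0.97, -0.25, -0.01], [-0.17, 0.66, -0.74], [0.19, -0.71, -0.68]]
```

View pics/1.png

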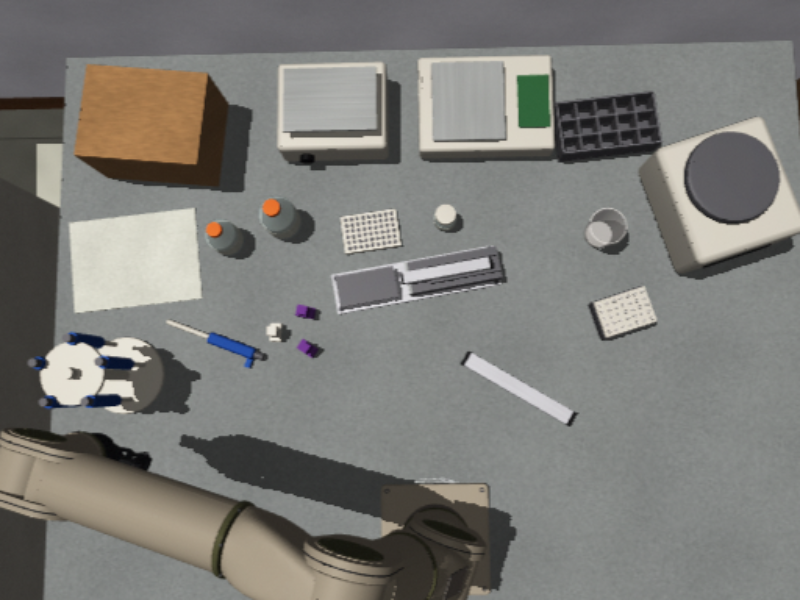

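View pics/2.png

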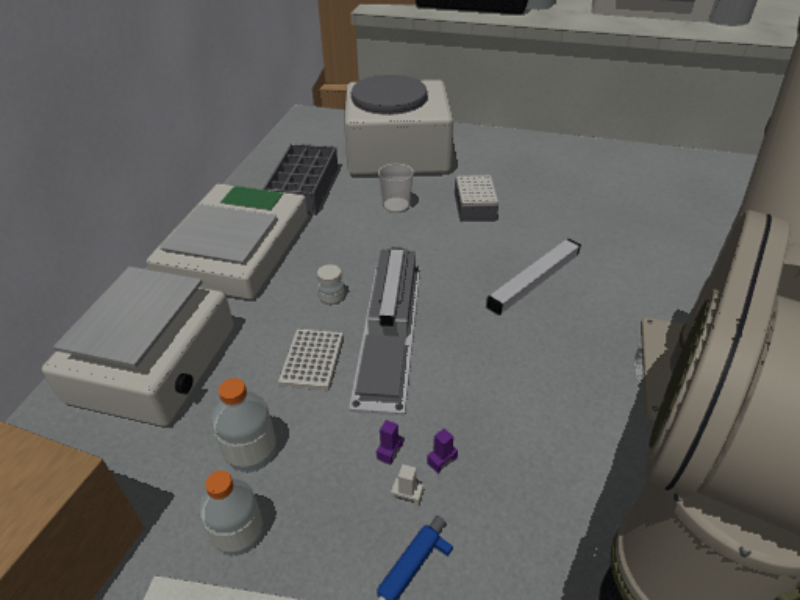

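Pictures 1 and 2 (800x600 scale):
- **Beam candidates:** the tube on the stand, top (445,270) / side (393,285), and a longer loose tube on the table, top (520,388) / side (535,275). I choose the one on the stand.
- **Clip candidates:** white, top (275,331) / side (407,485), and purple, top (306,312) and (308,348). I choose the white one.

The stand's edge is near top (401,277), and outward is to the left (+y).

```bash
python3 - <<'E'
from h import *
for n in('top','side'):
    im,d=load(n);W=cloud(n,d);np.save('W'+n,W)
    s=800/512
    if n=='top': box=(325,510,240,320);cb=(262,290,318,345)
    else: box=(345,425,240,415);cb=(385,430,460,505)
    def sel(b,lo,hi):
        m=np.zeros(d.shape,bool);m[int(b[2]/s):int(b[3]/s),int(b[0]/s):int(b[1]/s)]=1
        return m&(W[...,2]>lo)&(W[...,2]<hi)
    P=W[sel(box,-.01,.12)];print(n,np.histogram(P[:,2],np.arange(-.01,.1,.005)))
    for nm,b,lo,hi in(('beamtop',box,.064,.08),('block',box,.044,.055),('ledge',box,.03,.043),('clip top',cb,.055,.08),('clip',cb,.012,.08)):
        Q=W[sel(b,lo,hi)]
        if len(Q)<5: print(nm,len(Q));continue
        r=cv2.minAreaRect((Q[:,:2]*1000).astype(np.float32));print(nm,len(Q),np.round(r[0],1),np.round(r[1],1),round(r[2],1),'z',np.median(Q[:,2]).round(4))
a=load('top')[0][150:205,205:330];b=load('side')[0][150:330,215:300]
A=cv2.resize(a,None,fx=4.5,fy=4.5,interpolation=2);cv2.imwrite('pics/3.png',A)
B=cv2.resize(b,None,fx=3.3,fy=3.3,interpolation=2)
C=np.zeros((600,800,3),np.uint8);C[:A.shape[0],:min(562,A.shape[1])]=A[:,:562]
C2=np.zeros((600,800,3),np.uint8);C2[:247,:562]=A[:247,:562];C2[:594,510:510+280]=B[:594,:280]
cv2.imwrite('pics/3.png',C2)
E
```

```text
top (array([ 346, 1316, 1270,  581,  286,   87,   26,   28,  174,  410,  246,
        306,  290,  138,   86,  213,  163,   17,    1,    0,    0]), array([-0.01 , -0.005,  0.   ,  0.005,  0.01 ,  0.015,  0.02 ,  0.025,
        0.03 ,  0.035,  0.04 ,  0.045,  0.05 ,  0.055,  0.06 ,  0.065,
        0.07 ,  0.075,  0.08 ,  0.085,  0.09 ,  0.095]))
beamtop 415 [572.4 -36.2] [ 36.7 199.1] 11.4 z 0.0694
block 635 [565.9  20.2] [ 71.2 348.8] 9.6 z 0.0496
ledge 753 [565.2  26. ] [ 72.  358.3] 9.8 z 0.0373
clip top 39 [449.2 342.3] [20.4 17.6] 87.9 z 0.063
clip 101 [449.1 342.6] [24.6 38.4] 87.7 z 0.0277
side (array([   6, 1670,  925,  655,  102,   58,   45,   39,  108,  994,   55,
        364,  212,  154,   22,  272,  121,    0,    0,    0,    0]), array([-0.01 , -0.005,  0.   ,  0.005,  0.01 ,  0.015,  0.02 ,  0.025,
        0.03 ,  0.035,  0.04 ,  0.045,  0.05 ,  0.055,  0.06 ,  0.065,
        0.07 ,  0.075,  0.08 ,  0.085,  0.09 ,  0.095]))
beamtop 396 [573.8 -31.7] [ 24.3 202. ] 9.4 z 0.0693
block 583 [576.  -41.3] [ 70.4 221.7] 9.5 z 0.0495
ledge 1143 [563.2  35. ] [ 70.1 350.4] 9.5 z 0.0373
clip top 100 [448.8 345.7] [22.3 20. ] 87.2 z 0.0631
clip 312 [449.1 327.8] [57.8 68.3] 16.0 z 0.0346
```

View pics/3.png

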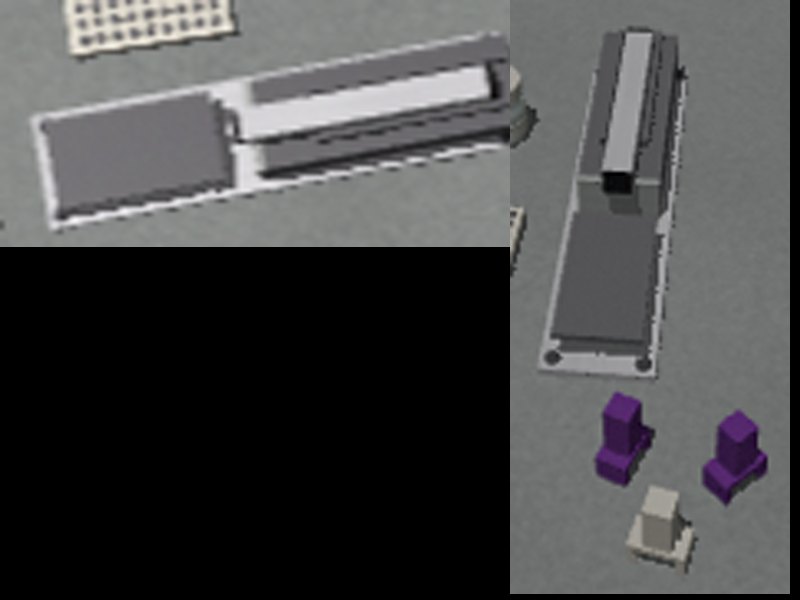

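Picture 3 shows:
- the tube lying between the rails, its black cap about 15–20 mm past the steel edge (crop (615,180));
- the free ledge beyond it;
- the white clip at crop (660,525), with both purple look-alikes behind it.

Now the stand frame.

```bash
cat >> h.py <<'E'
ANG=np.deg2rad(99.5)
def fr(P,o=(0,0),a=None):
    a=ANG if a is None else a
    c,s=np.cos(a),np.sin(a);Q=np.asarray(P,float)[...,:2]-np.array(o)
    return np.stack([Q@[c,s],Q@[-s,c]],-1)
E
python3 - <<'E'
from h import *
for n in('top','side'):
    im,d=load(n);W=np.load('W'+n+'.npy');z=W[...,2];S=fr(W)*1000   # stand axes at world origin
    c0=fr([[.5735,-.034]])[0]*1000
    near=(abs(S[...,1]-c0[1])<50)&(S[...,0]>c0[0]-130)&(S[...,0]<c0[0]+290)
    q=lambda m:(m.sum(),np.percentile(S[m],[1,99],axis=0).round(1).tolist())
    print(n,c0.round(1))
    m=near&(abs(z-.037)<.004)&(S[...,0]>c0[0]+110);print(' ledge',q(m))
    side=abs(S[...,1]-c0[1])>22
    m=near&(abs(z-.05)<.004)&side;print(' block',q(m))
    m=near&(z>.0655)&(z<.074);print(' beam',q(m))
    # angle from ledge
    m=near&(abs(z-.037)<.004)&(S[...,0]>c0[0]+110);r=cv2.minAreaRect((W[m][:,:2]*1000).astype(np.float32));print(r)
# side-image readings: steel edge ends and ledge far edge, beam cap top edge
for nm,(x,y),zz in(('edgeL',(582,181),.05),('edgeR',(660,181),.05),('ledgeL',(551,336),.038),('ledgeR',(648,343),.038),('beamcapTL',(602,170),.07),('beamcapTR',(632,171),.07)):
    u,v=215+(x-510)/3.3-.35,150+y/3.3-.35
    a,b=w('side',u,v,.5),w('side',u,v,1.);t=(zz-a[2])/(b[2]-a[2]);p=a+t*(b-a);print(nm,(p*1000).round(1),(fr(p)*1000).round(1))
im,d=load('side');W=np.load('Wside.npy')
E
```

```text
top [-128.2 -560. ]
 ledge (np.int64(568), [[-16.7, -596.0], [110.2, -527.3]])
 block (np.int64(343), [[-246.6, -596.5], [-43.4, -526.6]])
 beam (np.int64(345), [[-226.5, -573.2], [-31.9, -549.2]])
((546.04736328125, 138.75929260253906), (70.7796859741211, 129.91464233398438), 9.340110778808594)
side [-128.2 -560. ]
 ledge (np.int64(1038), [[-14.8, -595.6], [114.9, -526.7]])
 block (np.int64(397), [[-241.0, -596.1], [-39.2, -526.3]])
 beam (np.int64(389), [[-224.7, -572.7], [-26.9, -548.8]])
((545.3613891601562, 141.45584106445312), (70.11788940429688, 134.5918426513672), 9.564348220825195)
edgeL [589.2  58.6  50. ] [ -39.5 -590.8]
edgeR [526.2  42.5  50. ] [ -45. -526.]
ledgeL [567.1 213.1  38. ] [ 116.6 -594.5]
ledgeR [494.9 201.4  38. ] [ 117.  -521.4]
beamcapTL [570.2  61.8  70. ] [ -33.2 -572.6]
beamcapTR [546.1  56.9  70. ] [ -34.1 -548. ]
```

Emit:
servo_tool([
  [[0,0,0],0.117,0],
  [[0,0,0],0.117,0],
  [[0,0,0],0.117,0],
  [[0,0,0],0.117,0],
  [[0,0,0],0.117,0],
  [[0,0,0],0.117,0],
  [[0,0,0],0.117,0],
  [[0,0,0],0.117,0],
  [[0,0,0],0.117,0],
])

```text
clock: 0.85
position: [0.2171, 0.5833, 0.2259]
ee_rot: [0.998, 0.058, -0.002, 0.005]
ft_force: [-0.8, -0.0, -0.5]
grip_width: -0.001
```

Emit:
servo_tool([
  [[1.0,3.2,0],0,0],
  [[1.0,3.2,0],0,0],
  [[1.0,3.2,0],0,0],
  [[1.0,3.2,0],0,0],
  [[1.0,3.2,0],0,0],
  [[1.0,3.2,0],0,0],
  [[1.0,3.2,0],0,0],
  [[1.0,3.2,0],0,0],
  [[1.0,3.2,0],0,0],
  [[1.0,3.2,0],0,0],
  [[1.0,3.2,0],0,0],
  [[1.0,3.2,0],0,0],
])

```text
clock: 1.85
position: [0.3775, 0.2023, 0.2229]
ee_rot: [0.998, 0.06, -0.006, 0.007]
ft_force: [1.4, 0.2, 0.2]
grip_width: -0.003
```

```bash
cat >> h.py <<'E'
EDGE=np.array([.5604,.0520])
def st(tgt=None):
    """TCP in stand frame (mm, origin edge), yaw of tool x; needed tool-axis cm to target world xyz"""
    o=telemetry.get_obs();p=np.array(o['position']);M=R.from_quat(o['ee_rot']).as_matrix()
    print('t',round(o['clock'],2),'p',p.round(4),'S',(fr(p,EDGE)*1000).round(1),'z',(p[2]*1000).round(1),'yaw',np.degrees(np.arctan2(M[1,0],M[0,0])).round(2),'tilt',M[2].round(3),'F',np.round(o['ft_force'],2),'w',round(o['grip_width'],3))
    if tgt is not None: print(' need tool cm',(100*M.T@(np.array(tgt)-p)).round(2))
def S2w(sx,sy,z):
    c,s=np.cos(ANG),np.sin(ANG);return [EDGE[0]+sx*c-sy*s,EDGE[1]+sx*s+sy*c,z]
E
python3 -c "
from h import *
st(S2w(-.228,0,.23))"
```

```text
t 1.85 p [0.3775 0.2023 0.2229] S [178.5 155.6] z 222.9 yaw 6.82 tilt [-0.012  0.013 -1.   ] F [1.39 0.19 0.23] w -0.003
 need tool cm [17.44 39.88 -0.39]
```

Emit:
servo_tool([
  [[1.6,3.6,0],-0.02,0],
  [[1.6,3.6,0],-0.02,0],
  [[1.6,3.6,0],0,0],
  [[1.6,3.6,0],0,0],
  [[1.6,3.6,0],0,0],
  [[1.6,3.6,0],0,0],
  [[1.6,3.6,0],0,0],
  [[1.6,3.6,0],0,0],
  [[1.6,3.6,0],0,0],
  [[1.6,3.6,0],0,0],
  [[1.6,3.6,0],0,0],
  [[0,0,0],0,0],
])

```text
clock: 2.85
position: [0.6191, -0.1874, 0.2223]
ee_rot: [0.997, 0.081, -0.007, 0.007]
ft_force: [-0.9, -1.3, -0.2]
grip_width: 0.005
```

```bash
python3 -c "
from h import *
st(S2w(-.228,0,.0615))"
```

```text
t 2.85 p [ 0.6191 -0.1874  0.2223] S [-245.8  -18.4] z 222.3 yaw 9.31 tilt [-0.015  0.014 -1.   ] F [-0.86 -1.3  -0.23] w 0.005
 need tool cm [-1.61 -1.99 16.08]
```

Emit:
servo_tool([
  [[-0.8,-1.0,2.4],0,0],
  [[-0.8,-1.0,2.4],0,0],
  [[0,0,2.4],0,0],
  [[0,0,2.4],0,0],
  [[0,0,2.0],0,0],
  [[0,0,1.5],0,0],
  [[0,0,0],0,0],
  [[0,0,0],0,0],
])

```text
clock: 3.52
position: [0.5955, -0.1775, 0.0821]
ee_rot: [0.997, 0.077, -0.01, 0.009]
ft_force: [0.6, 0.0, 1.2]
grip_width: 0.0
```

```bash
python3 -c "
from h import *
st(S2w(-.215,0,.0615))
im,d=cam('side');A=cv2.resize(im[130:230,215:315],(600,600),interpolation=2);cv2.imwrite('pics/4.png',A)"
```

```text
t 3.52 p [ 0.5955 -0.1775  0.0821] S [-232.2    3.3] z 82.1 yaw 8.85 tilt [-0.022  0.017 -1.   ] F [0.64 0.03 1.23] w 0.0
 need tool cm [ 0.35 -1.75  2.02]
```

View pics/4.png

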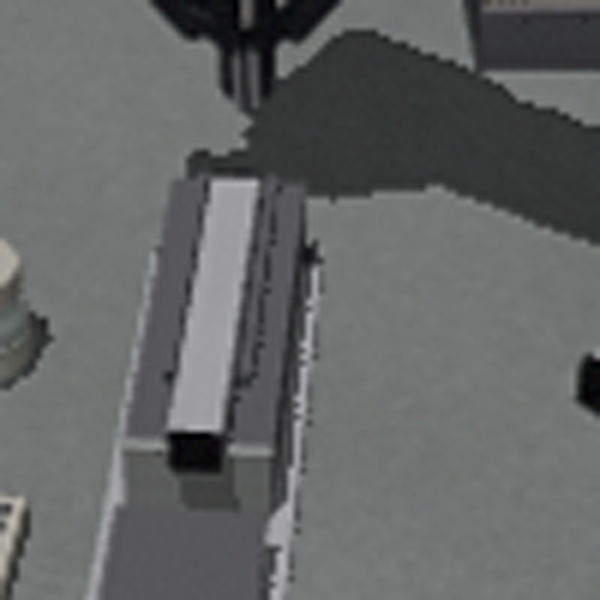

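Picture 4 shows the closed fingers (245,100) behind the beam's rear end and in line with it. Next I descend to push height and approach.

Emit:
servo_tool([
  [[0.35,0,1.0],0,0],
  [[0,0,0.95],0,0],
  [[0,0,0],0,0],
  [[0,0,0],0,0],
])

```text
clock: 3.9
position: [0.601, -0.1774, 0.0639]
ee_rot: [0.997, 0.078, -0.008, 0.01]
ft_force: [0.2, -0.1, 0.5]
grip_width: 0.003
```

```bash
python3 -c "
from h import *
st(S2w(-.198,0,.062))"
```

```text
t 3.9 p [ 0.601  -0.1774  0.0639] S [-232.9   -2.2] z 63.9 yaw 8.89 tilt [-0.017  0.018 -1.   ] F [ 0.17 -0.08  0.47] w 0.003
 need tool cm [-0.25 -3.49  0.13]
```

Emit:
servo_tool([
  [[-0.1,-0.9,0.05],0,0],
  [[-0.1,-0.9,0.05],0,0],
  [[0,-0.9,0],0,0],
  [[0,-0.8,0],0,0],
  [[0,-0.6,0],0,0],
  [[0,-0.6,0],0,0],
  [[0,-0.6,0],0,0],
  [[0,-0.6,0],0,0],
  [[0,0,0],0,0],
])

```text
clock: 4.65
position: [0.5892, -0.1143, 0.0632]
ee_rot: [0.997, 0.078, -0.007, 0.011]
ft_force: [0.5, -0.2, 0.1]
grip_width: 0.001
```

```bash
cat >> h.py <<'E'
def beam(n='side'):
    im,d=cam(n);W=cloud(n,d);S=fr(W,EDGE)*1000;z=W[...,2]*1000
    m=(abs(S[...,1])<9)&(S[...,0]>-200)&(S[...,0]<150)&(z>52)&(z<78)&(im.mean(-1)>110)
    x,y,zz=S[m][:,0],S[m][:,1],z[m]
    k=np.polyfit(x,zz,1);print(n,'beam n',m.sum(),'x',np.percentile(x,[1,99]).round(1),'slope',k.round(4),'y med',np.median(y).round(1))
    return im
E
python3 -c "
from h import *
st(S2w(-.150,0,.062));beam()"
```

```text
t 4.65 p [ 0.5892 -0.1143  0.0632] S [-168.8   -0.9] z 63.2 yaw 8.89 tilt [-0.015  0.021 -1.   ] F [ 0.52 -0.19  0.11] w 0.001
 need tool cm [-0.11 -1.88  0.08]
side beam n 275 x [-147.3   35.3] slope [1.10000e-03 6.95538e+01] y med 0.3
```

Emit:
servo_tool([
  [[-0.1,-0.5,0.05],0,0],
  [[0,-0.5,0],0,0],
  [[0,-0.5,0],0,0],
  [[0,-0.5,0],0,0],
  [[0,-0.2,0],0,0],
  [[0,0,0],0,0],
  [[0,0.4,0],0,0],
  [[0,0,0],0,0],
])

```text
clock: 5.37
position: [0.5856, -0.098, 0.0632]
ee_rot: [0.997, 0.076, -0.006, 0.012]
ft_force: [-0.1, -0.2, -0.1]
grip_width: -0.005
```

```bash
python3 -c "
from h import *
st();beam()"
```

```text
t 5.37 p [ 0.5856 -0.098   0.0632] S [-1.521e+02 -1.000e-01] z 63.2 yaw 8.73 tilt [-0.013  0.023 -1.   ] F [-0.13 -0.23 -0.11] w -0.005
side beam n 290 x [-128.7   55.8] slope [2.20000e-03 6.95256e+01] y med 0.1
```

Emit:
servo_tool([
  [[0,-0.4,0.05],0,0],
  [[0,-0.35,0],0,0],
  [[0,0,0],0,0],
  [[0,0.4,0],0,0],
  [[0,0,0],0,0],
  [[0,0,0],0,0],
])

```text
clock: 5.92
position: [0.5852, -0.0938, 0.0625]
ee_rot: [0.997, 0.076, -0.006, 0.011]
ft_force: [0.5, -0.1, -1.0]
grip_width: 0.0
```

```bash
python3 -c "
from h import *
st();beam()"
```

```text
t 5.92 p [ 0.5852 -0.0938  0.0625] S [-147.9   -0.4] z 62.5 yaw 8.73 tilt [-0.013  0.022 -1.   ] F [ 0.46 -0.08 -0.99] w 0.0
side beam n 292 x [-123.8   59.2] slope [3.60000e-03 6.95379e+01] y med -0.1
```

Emit:
servo_tool([
  [[0,-0.4,0],0,0],
  [[0,-0.3,0],0,0],
  [[0,0,0],0,0],
  [[0,0.4,0],0,0],
  [[0,0,0],0,0],
  [[0,0,0],0,0],
])

```text
clock: 6.47
position: [0.5846, -0.0907, 0.0624]
ee_rot: [0.997, 0.076, -0.006, 0.012]
ft_force: [-0.9, -0.2, -0.6]
grip_width: 0.005
```

```bash
python3 -c "
from h import *
st();beam()"
```

```text
t 6.47 p [ 0.5846 -0.0907  0.0624] S [-144.7   -0.4] z 62.4 yaw 8.72 tilt [-0.013  0.022 -1.   ] F [-0.94 -0.15 -0.61] w 0.005
side beam n 300 x [-122.8   63.6] slope [1.50000e-03 6.94852e+01] y med -0.1
```

Emit:
servo_tool([
  [[0,-0.4,0],0,0],
  [[0,-0.3,0],0,0],
  [[0,0,0],0,0],
  [[0,0.4,0],0,0],
  [[0,0,0],0,0],
  [[0,0,0],0,0],
])

```text
clock: 7.02
position: [0.5841, -0.0876, 0.0624]
ee_rot: [0.997, 0.076, -0.006, 0.012]
ft_force: [1.2, -0.0, -0.3]
grip_width: -0.002
```

```bash
python3 -c "
from h import *
st();beam()"
```

```text
t 7.02 p [ 0.5841 -0.0876  0.0624] S [-141.6   -0.4] z 62.4 yaw 8.72 tilt [-0.013  0.023 -1.   ] F [ 1.18 -0.03 -0.32] w -0.002
side beam n 301 x [-118.2   65.9] slope [-9.00000e-04  6.93835e+01] y med 0.1
```

Emit:
servo_tool([
  [[0,-0.4,0],0,0],
  [[0,-0.3,0],0,0],
  [[0,0,0],0,0],
  [[0,0.4,0],0,0],
  [[0,0,0],0,0],
  [[0,0,0],0,0],
])

```text
clock: 7.57
position: [0.5836, -0.0845, 0.0623]
ee_rot: [0.997, 0.076, -0.006, 0.012]
ft_force: [0.8, 0.1, 0.2]
grip_width: -0.002
```

```bash
python3 -c "
from h import *
st();beam()"
```

```text
t 7.57 p [ 0.5836 -0.0845  0.0623] S [-138.4   -0.3] z 62.3 yaw 8.71 tilt [-0.013  0.023 -1.   ] F [0.75 0.07 0.15] w -0.002
side beam n 300 x [-114.7   68.1] slope [7.0000e-04 6.9381e+01] y med 0.1
```

Emit:
servo_tool([
  [[0,-0.4,0],0,0],
  [[0,-0.3,0],0,0],
  [[0,0,0],0,0],
  [[0,0.4,0],0,0],
  [[0,0,0],0,0],
  [[0,0,0],0,0],
])

```text
clock: 8.12
position: [0.5831, -0.0814, 0.0623]
ee_rot: [0.997, 0.076, -0.006, 0.012]
ft_force: [1.0, 0.0, -0.8]
grip_width: -0.001
```

```bash
python3 -c "
from h import *
st();beam()"
```

```text
t 8.12 p [ 0.5831 -0.0814  0.0623] S [-135.3   -0.4] z 62.3 yaw 8.7 tilt [-0.013  0.023 -1.   ] F [ 0.96  0.05 -0.81] w -0.001
side beam n 304 x [-114.5   70.8] slope [2.00000e-03 6.94344e+01] y med -0.0
```

Emit:
servo_tool([
  [[0,-0.4,0],0,0],
  [[0,-0.3,0],0,0],
  [[0,0,0],0,0],
  [[0,0.4,0],0,0],
  [[0,0,0],0,0],
  [[0,0,0],0,0],
])

```text
clock: 8.67
position: [0.5826, -0.0783, 0.0623]
ee_rot: [0.997, 0.076, -0.006, 0.012]
ft_force: [-0.3, -0.1, -0.1]
grip_width: -0.004
```

```bash
python3 -c "
from h import *
st();beam()"
```

```text
t 8.67 p [ 0.5826 -0.0783  0.0623] S [-132.2   -0.4] z 62.3 yaw 8.7 tilt [-0.013  0.023 -1.   ] F [-0.31 -0.12 -0.07] w -0.004
side beam n 303 x [-108.2   73.4] slope [-8.00000e-04  6.93586e+01] y med -0.1
```

Emit:
servo_tool([
  [[0,-0.4,0],0,0],
  [[0,-0.3,0],0,0],
  [[0,0,0],0,0],
  [[0,0.4,0],0,0],
  [[0,0,0],0,0],
  [[0,0,0],0,0],
])

```text
clock: 9.22
position: [0.5821, -0.0752, 0.0623]
ee_rot: [0.997, 0.076, -0.006, 0.012]
ft_force: [1.0, -0.4, -0.4]
grip_width: 0.0
```

```bash
python3 -c "
from h import *
st();beam()"
```

```text
t 9.22 p [ 0.5821 -0.0752  0.0623] S [-129.    -0.4] z 62.3 yaw 8.69 tilt [-0.013  0.024 -1.   ] F [ 1.01 -0.39 -0.44] w 0.0
side beam n 304 x [-104.8   77.5] slope [-1.30000e-03  6.93069e+01] y med -0.1
```

Emit:
servo_tool([
  [[0,-0.4,0],0,0],
  [[0,-0.3,0],0,0],
  [[0,0,0],0,0],
  [[0,0.4,0],0,0],
  [[0,0,0],0,0],
  [[0,0,0],0,0],
])

```text
clock: 9.77
position: [0.5815, -0.0721, 0.0622]
ee_rot: [0.997, 0.076, -0.006, 0.013]
ft_force: [0.2, -0.2, -0.1]
grip_width: -0.003
```

```bash
python3 -c "
from h import *
st();beam()"
```

```text
t 9.77 p [ 0.5815 -0.0721  0.0622] S [-125.9   -0.4] z 62.2 yaw 8.68 tilt [-0.013  0.024 -1.   ] F [ 0.16 -0.2  -0.1 ] w -0.003
side beam n 308 x [-104.8   80. ] slope [-4.00000e-04  6.94664e+01] y med -0.2
```

Emit:
servo_tool([
  [[0,-0.4,0],0,0],
  [[0,-0.3,0],0,0],
  [[0,0,0],0,0],
  [[0,0.4,0],0,0],
  [[0,0,0],0,0],
  [[0,0,0],0,0],
])

```text
clock: 10.32
position: [0.581, -0.069, 0.0622]
ee_rot: [0.997, 0.076, -0.006, 0.013]
ft_force: [0.6, 0.1, 0.5]
grip_width: -0.002
```

```bash
python3 -c "
from h import *
st();beam()"
```

```text
t 10.32 p [ 0.581  -0.069   0.0622] S [-122.8   -0.4] z 62.2 yaw 8.67 tilt [-0.013  0.024 -1.   ] F [0.65 0.09 0.5 ] w -0.002
side beam n 310 x [-99.1  84.4] slope [-1.10000e-03  6.94648e+01] y med 0.0
```

Emit:
servo_tool([
  [[0,-0.4,0],0,0],
  [[0,-0.3,0],0,0],
  [[0,0,0],0,0],
  [[0,0.4,0],0,0],
  [[0,0,0],0,0],
  [[0,0,0],0,0],
])

```text
clock: 10.87
position: [0.5805, -0.0659, 0.0622]
ee_rot: [0.997, 0.076, -0.005, 0.013]
ft_force: [-0.4, 0.4, 1.0]
grip_width: 0.001
```

```bash
python3 -c "
from h import *
st();beam()"
```

```text
t 10.87 p [ 0.5805 -0.0659  0.0622] S [-119.6   -0.4] z 62.2 yaw 8.67 tilt [-0.013  0.025 -1.   ] F [-0.36  0.36  0.99] w 0.001
side beam n 311 x [-95.2  87.6] slope [1.30000e-03 6.95289e+01] y med -0.1
```

Emit:
servo_tool([
  [[0,-0.4,0],0,0],
  [[0,-0.3,0],0,0],
  [[0,0,0],0,0],
  [[0,0.4,0],0,0],
  [[0,0,0],0,0],
  [[0,0,0],0,0],
])

```text
clock: 11.42
position: [0.58, -0.0629, 0.0621]
ee_rot: [0.997, 0.076, -0.005, 0.013]
ft_force: [0.5, -0.8, 0.6]
grip_width: 0.0
```

```bash
python3 -c "
from h import *
st();beam()"
```

```text
t 11.42 p [ 0.58   -0.0629  0.0621] S [-116.6   -0.4] z 62.1 yaw 8.66 tilt [-0.013  0.025 -1.   ] F [ 0.54 -0.8   0.62] w 0.0
side beam n 318 x [-93.9  92.5] slope [4.00000e-04 6.94471e+01] y med -0.1
```

Emit:
servo_tool([
  [[0,-0.4,0],0,0],
  [[0,-0.3,0],0,0],
  [[0,0,0],0,0],
  [[0,0.4,0],0,0],
  [[0,0,0],0,0],
  [[0,0,0],0,0],
])

```text
clock: 11.97
position: [0.5795, -0.0598, 0.0621]
ee_rot: [0.997, 0.075, -0.005, 0.013]
ft_force: [-0.0, 0.2, -0.2]
grip_width: 0.0
```

```bash
python3 -c "
from h import *
st();beam()"
```

```text
t 11.97 p [ 0.5795 -0.0598  0.0621] S [-113.4   -0.4] z 62.1 yaw 8.65 tilt [-0.013  0.025 -1.   ] F [-0.03  0.22 -0.2 ] w 0.0
side beam n 314 x [-90.6  94.3] slope [1.50000e-03 6.95446e+01] y med -0.0
```

Emit:
servo_tool([
  [[0,-0.4,0],0,0],
  [[0,-0.3,0],0,0],
  [[0,0,0],0,0],
  [[0,0.4,0],0,0],
  [[0,0,0],0,0],
  [[0,0,0],0,0],
])

```text
clock: 12.52
position: [0.579, -0.0567, 0.0621]
ee_rot: [0.997, 0.075, -0.005, 0.013]
ft_force: [-0.7, 1.2, -0.3]
grip_width: 0.0
```

```bash
python3 -c "
from h import *
st();beam()"
```

```text
t 12.52 p [ 0.579  -0.0567  0.0621] S [-110.3   -0.4] z 62.1 yaw 8.65 tilt [-0.013  0.026 -1.   ] F [-0.73  1.2  -0.33] w 0.0
side beam n 321 x [-86.7  98. ] slope [4.00000e-04 6.94981e+01] y med -0.0
```

Emit:
servo_tool([
  [[0,-0.4,0],0,0],
  [[0,-0.3,0],0,0],
  [[0,0,0],0,0],
  [[0,0.4,0],0,0],
  [[0,0,0],0,0],
  [[0,0,0],0,0],
])

```text
clock: 13.07
position: [0.5785, -0.0537, 0.0621]
ee_rot: [0.997, 0.075, -0.005, 0.013]
ft_force: [-0.3, 0.0, -0.3]
grip_width: -0.002
```

```bash
python3 -c "
from h import *
st();beam()"
```

```text
t 13.07 p [ 0.5785 -0.0537  0.0621] S [-107.3   -0.4] z 62.1 yaw 8.64 tilt [-0.013  0.026 -1.   ] F [-0.27  0.01 -0.3 ] w -0.002
side beam n 319 x [-84.2  99.1] slope [-6.00000e-04  6.93773e+01] y med -0.0
```

Emit:
servo_tool([
  [[0,-0.4,0],0,0],
  [[0,-0.3,0],0,0],
  [[0,0,0],0,0],
  [[0,0.4,0],0,0],
  [[0,0,0],0,0],
  [[0,0,0],0,0],
])

```text
clock: 13.62
position: [0.5781, -0.0506, 0.0621]
ee_rot: [0.997, 0.075, -0.005, 0.014]
ft_force: [0.2, 0.3, 0.4]
grip_width: 0.006
```

```bash
python3 -c "
from h import *
st();beam()"
```

```text
t 13.62 p [ 0.5781 -0.0506  0.0621] S [-104.1   -0.5] z 62.1 yaw 8.63 tilt [-0.012  0.026 -1.   ] F [0.16 0.33 0.38] w 0.006
side beam n 326 x [-80.7 101.7] slope [-4.30000e-03  6.94061e+01] y med 0.1
```

Emit:
servo_tool([
  [[0,-0.4,0],0,0],
  [[0,-0.3,0],0,0],
  [[0,0,0],0,0],
  [[0,0.4,0],0,0],
  [[0,0,0],0,0],
  [[0,0,0],0,0],
])

```text
clock: 14.17
position: [0.5776, -0.0475, 0.0621]
ee_rot: [0.997, 0.075, -0.005, 0.014]
ft_force: [-0.7, 0.8, 0.2]
grip_width: -0.0
```

```bash
python3 -c "
from h import *
st();beam()"
```

```text
t 14.17 p [ 0.5776 -0.0475  0.0621] S [-101.    -0.5] z 62.1 yaw 8.62 tilt [-0.012  0.027 -1.   ] F [-0.69  0.85  0.22] w -0.0
side beam n 356 x [-74.2 107.3] slope [-0.1028 69.4493] y med 0.1
```

The beam has tipped, with slope −0.103. I'm backing off and lifting clear.

Emit:
servo_tool([
  [[0,1.0,0],0,0],
  [[0,1.0,-1.0],0,0],
  [[0,0,-3],0,0],
  [[0,0,-3],0.065,5],
  [[0,0,-3],0.065,5],
  [[0,0,-1],0.064,5],
  [[0,0,0],0,5],
  [[0,0,0],0,5],
])

```text
clock: 14.88
position: [0.5809, -0.0732, 0.1806]
ee_rot: [0.999, -0.028, -0.004, 0.015]
ft_force: [-0.9, -0.1, 0.1]
grip_width: 0.58
```

```bash
python3 -c "
from h import *
st([.449,.3445,.17]);im=beam();cv2.imwrite('pics/5.png',cv2.resize(im[140:260,215:315],(500,600),interpolation=2))"
```

```text
t 14.88 p [ 0.5809 -0.0732  0.1806] S [-126.9    0.4] z 180.6 yaw -3.2 tilt [-0.008  0.03  -1.   ] F [-0.87 -0.05  0.14] w 0.58
 need tool cm [-15.5  -40.99  -0.06]
side beam n 353 x [-77.5 107.6] slope [-0.1033 69.2874] y med -0.1
```

View pics/5.png

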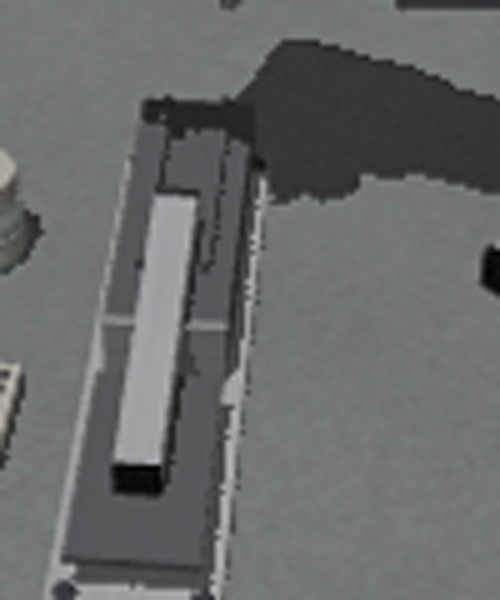

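Picture 5: the beam is tipped with its cap (138,478) down on the ledge. The steel edge line runs (105,323)–(228,325) and the beam is straight in the guide. Next, the clip.

Emit:
servo_tool([
  [[-1.3,-3.5,0],0,5],
  [[-1.3,-3.5,0],0,5],
  [[-1.3,-3.5,0],0,5],
  [[-1.3,-3.5,0],0,5],
  [[-1.3,-3.5,0],0,5],
  [[-1.3,-3.5,0],0,5],
  [[-1.3,-3.5,0],0,5],
  [[-1.3,-3.5,0],0,5],
  [[-1.3,-3.5,0],0,5],
  [[-1.3,-3.5,0],0,5],
  [[-1.3,-3.5,0],0,5],
  [[0,0,0],0,5],
])

```text
clock: 15.93
position: [0.445, 0.3258, 0.1546]
ee_rot: [0.999, -0.021, -0.012, 0.021]
ft_force: [-1.0, 1.3, -0.2]
grip_width: 0.585
```

```bash
python3 -c "
from h import *
st([.449,.3445,.10])"
```

```text
t 15.93 p [0.445  0.3258 0.1546] S [289.   68.6] z 154.6 yaw -2.43 tilt [-0.023  0.043 -0.999] F [-0.96  1.3  -0.17] w 0.585
 need tool cm [ 0.44 -2.12  5.37]
```

Emit:
servo_tool([
  [[0.2,-1.1,1.5],0,5],
  [[0.2,-1.1,1.5],0,5],
  [[0,0,1.5],0,5],
  [[0,0,0],0,5],
  [[0,0,0],0,5],
])

```text
clock: 16.35
position: [0.4456, 0.3467, 0.1015]
ee_rot: [1.0, -0.013, -0.015, 0.025]
ft_force: [0.7, -1.4, -0.1]
grip_width: 0.586
```

```bash
python3 -c "
from h import *
st([.449,.3445,.04])
im,d=cam('side');cv2.imwrite('pics/6.png',cv2.resize(im[240:350,210:320],(600,600),interpolation=2))
o=telemetry.get_obs();print(px('side',[o['position'],[.449,.3445,.064]]))"
```

```text
t 16.35 p [0.4456 0.3467 0.1015] S [309.6  64.6] z 101.5 yaw -1.56 tilt [-0.029  0.049 -0.998] F [ 0.75 -1.36 -0.15] w 0.586
 need tool cm [ 0.52 -0.1   6.14]
[[261.70793395 292.55388584]
 [260.23468469 301.41489059]]
```

View pics/6.png

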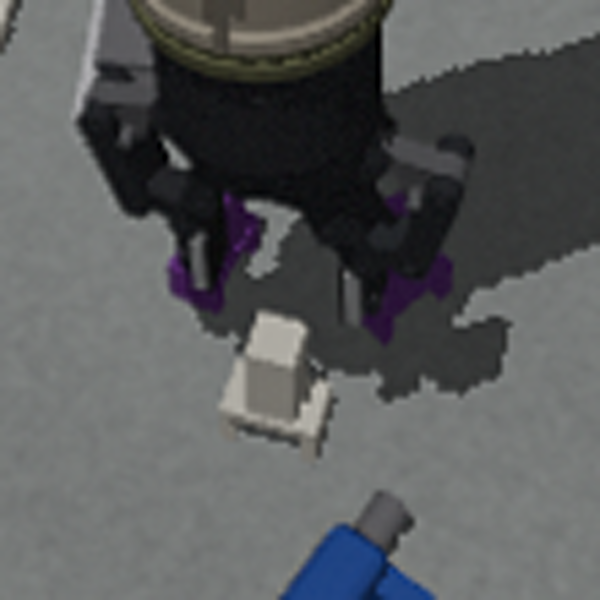

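Picture 6: the open fingertips (200,285) and (352,320) straddle the line to the white tab's top (277,338). The purple clips are further back and the pipette (385,520) is clear. I'll descend and grip.

Emit:
servo_tool([
  [[0.3,0,1.3],0.015,5],
  [[0.2,0,1.3],0,5],
  [[0,0,1.3],0,5],
  [[0,0,1.0],0,5],
  [[0,0,0.5],0,5],
  [[0,0,0],0,5],
])

```text
clock: 16.9
position: [0.4512, 0.3415, 0.0443]
ee_rot: [0.999, -0.023, -0.014, 0.024]
ft_force: [0.2, 0.2, 0.4]
grip_width: 0.587
```

```bash
python3 -c "
from h import *
st([.449,.3445,.04])"
```

```text
t 16.9 p [0.4512 0.3415 0.0443] S [303.5  59.9] z 44.3 yaw -2.64 tilt [-0.027  0.048 -0.998] F [0.16 0.18 0.45] w 0.587
 need tool cm [-0.22 -0.32  0.42]
```

Emit:
servo_tool([
  [[-0.2,-0.3,0.3],0,5],
  [[0,0,0],0,5],
  [[0,0,0],0,0],
  [[0,0,0],0,0],
  [[0,0,0],0,0],
  [[0,0,0],0,0],
  [[0,0,0],0,0],
  [[0,0,0],0,0],
], force=25)

```text
clock: 17.57
position: [0.4503, 0.3457, 0.0431]
ee_rot: [0.999, -0.023, -0.013, 0.022]
ft_force: [-0.3, -0.2, -0.3]
grip_width: 0.229
```

```bash
python3 -c "
from h import *
st()"
```

```text
t 17.57 p [0.4503 0.3457 0.0431] S [307.9  60.1] z 43.1 yaw -2.61 tilt [-0.024  0.045 -0.999] F [-0.3  -0.21 -0.32] w 0.229
```

Emit:
servo_tool([
  [[0,0,-1.5],0,0],
  [[0,0,-3],0,0],
  [[0,0,-3],-0.07,0],
  [[0,0,-3],-0.07,0],
  [[0,0,0],-0.07,0],
  [[0,0,0],0,0],
])

```text
clock: 18.07
position: [0.452, 0.3494, 0.1515]
ee_rot: [0.996, 0.086, -0.016, 0.022]
ft_force: [0.3, 0.2, -0.6]
grip_width: 0.229
```

```bash
python3 -c "
from h import *
st(S2w(.03,0,.13))"
```

```text
t 18.07 p [0.452  0.3494 0.1515] S [311.2  57.8] z 151.5 yaw 9.88 tilt [-0.036  0.042 -0.998] F [ 0.34  0.23 -0.59] w 0.229
 need tool cm [ 5.67 28.05  3.12]
```

Emit:
servo_tool([
  [[0.6,2.8,0],0,0],
  [[0.6,2.8,0],0,0],
  [[0.6,2.8,0],0,0],
  [[0.6,2.8,0],0,0],
  [[0.6,2.8,0],0,0],
  [[0.6,2.8,0],0,0],
  [[0.6,2.8,0],0,0],
  [[0.6,2.8,0],0,0],
  [[0.6,2.8,0],0,0],
  [[0,0,0],0,0],
  [[0,0,0],0,0],
])

```text
clock: 18.98
position: [0.5469, 0.0998, 0.1544]
ee_rot: [0.997, 0.075, -0.019, 0.023]
ft_force: [-0.0, 1.1, -0.7]
grip_width: 0.23
```

```bash
python3 -c "
from h import *
st(S2w(0,0,.115))"
```

```text
t 18.98 p [0.5469 0.0998 0.1544] S [49.4  5.5] z 154.4 yaw 8.55 tilt [-0.042  0.043 -0.998] F [-0.04  1.13 -0.75] w 0.23
 need tool cm [0.79 4.76 4.12]
```

Emit:
servo_tool([
  [[0.4,2.3,1.2],-0.017,0],
  [[0.4,2.3,1.2],0,0],
  [[0,0,0.1],0,0],
  [[0,0,0],0,0],
  [[0,0,0],0,0],
])

```text
clock: 19.4
position: [0.5599, 0.056, 0.128]
ee_rot: [0.996, 0.081, -0.021, 0.023]
ft_force: [-0.7, 0.5, -0.2]
grip_width: 0.229
```

```bash
cat > m.py <<'E'
from h import *
st(S2w(0,0,.10))
o=telemetry.get_obs();p=np.array(o['position']);M=R.from_quat(o['ee_rot']).as_matrix()
# seat predicted from the grasp
Mg=R.from_quat([0.999,-0.023,-0.013,0.022]).as_matrix();sg=Mg.T@(np.array([.4497,.3443,.016])-[.4503,.3457,.0431])
s=p+M@sg;print('seat pred S',(fr(s,EDGE)*1000).round(1),'z',(s[2]*1000).round(1))
im,d=cam('side');W=cloud('side',d);S=fr(W,EDGE)*1000
cv2.imwrite('pics/c.png',cv2.resize(im[140:240,210:310],(600,600),interpolation=2))
pts=[]
for x in(-12,12):
    for y in(-20,20):
        pts.append(s+np.append(np.array(S2w(x/1e3,y/1e3,0))[:2]-EDGE,.006))
e=[S2w(0,-.035,.05),S2w(0,.035,.05)]
print('pred crop px roof corners(top)',((px('side',pts)-[210,140]+.5)*6).round(0).tolist(),'edge',((px('side',e)-[210,140]+.5)*6).round(0).tolist())
E
python3 m.py; cp pics/c.png pics/7.png
```

```text
t 19.4 p [0.5599 0.056  0.128 ] S [ 4.1 -0.2] z 128.0 yaw 9.29 tilt [-0.046  0.042 -0.998] F [-0.69  0.54 -0.22] w 0.229
 need tool cm [0.11 0.29 2.81]
seat pred S [2.7 0.9] z 100.9
pred crop px roof corners(top) [[183.0, 282.0], [272.0, 287.0], [176.0, 318.0], [267.0, 323.0]] edge [[150.0, 387.0], [302.0, 396.0]]
```

View pics/7.png

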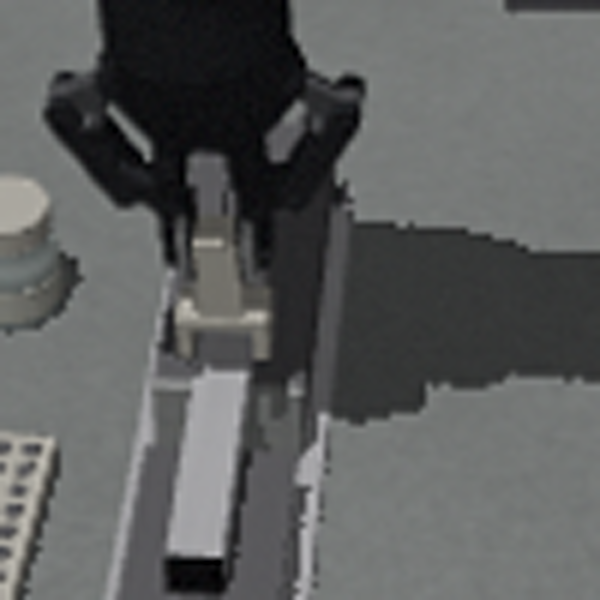

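Picture 7: the clip is held upright, roof front edge (178,321)–(271,325), about 30 mm above the beam. The steel edge shows at (153,385)–(300,388). I'll measure the clip's lateral offset from the depth before lowering.

```bash
python3 - <<'E'
from h import *
im,d=load('side');W=cloud('side',d);S=fr(W,EDGE)*1000;z=W[...,2]*1000
m=(abs(S[...,1])<30)&(abs(S[...,0])<25)&(z>82)&(z<160)&(im.min(-1)>95)
for lo,hi in((82,97),(97,104),(104,110),(112,125),(125,150)):
    k=m&(z>lo)&(z<hi);Q=S[k]
    if len(Q)>3: print(lo,hi,len(Q),np.percentile(Q,[3,50,97],axis=0).round(1).tolist())
# beam top y range near edge, block side faces, edge line
b=(abs(S[...,1])<20)&(S[...,0]>5)&(S[...,0]<50)&(z>60)&(z<74);print('beam y',np.percentile(S[b][:,1],[2,98]).round(1))
k=(abs(z-50)<2.5)&(abs(S[...,1])>20)&(abs(S[...,1])<36)&(S[...,0]>-40)&(S[...,0]<20);
for sg in(-1,1): print('block max x',sg,np.sort(S[k&(np.sign(S[...,1])==sg)][:,0])[-6:].round(1))
E
```

```text
82 97 9 [[15.3, -16.6], [16.3, -13.6], [17.7, 18.3]]
97 104 7 [[10.9, -12.6], [16.8, 15.7], [17.9, 20.0]]
104 110 51 [[2.7, -18.5], [14.8, -2.9], [17.8, 18.4]]
112 125 26 [[12.9, -7.9], [14.2, -0.1], [16.0, 7.9]]
125 150 50 [[12.3, -8.7], [14.1, -1.8], [16.3, 5.8]]
beam y [-12.6  10.3]
block max x -1 [-1.7 -1.2 -0.6 -0.5 -0.   1.8]
block max x 1 [-1.7 -1.4 -1.1  0.4  1.3  3.6]
```

Emit:
servo_tool([
  [[0.12,0.2,0.8],0,0],
  [[0.11,0.1,0.8],0,0],
  [[0,0,0],0,0],
  [[0,0,0],0,0],
])

```text
clock: 19.78
position: [0.562, 0.0571, 0.1107]
ee_rot: [0.996, 0.084, -0.021, 0.022]
ft_force: [-0.2, -0.2, 0.2]
grip_width: 0.231
```

```bash
python3 m.py; cp pics/c.png pics/8.png
```

```text
t 19.78 p [0.562  0.0571 0.1107] S [ 4.8 -2.4] z 110.7 yaw 9.59 tilt [-0.045  0.04  -0.998] F [-0.23 -0.21  0.16] w 0.231
 need tool cm [-0.19  0.43  1.1 ]
seat pred S [ 3.4 -1.4] z 83.6
pred crop px roof corners(top) [[179.0, 312.0], [267.0, 317.0], [172.0, 348.0], [262.0, 353.0]] edge [[150.0, 387.0], [302.0, 396.0]]
```

View pics/8.png

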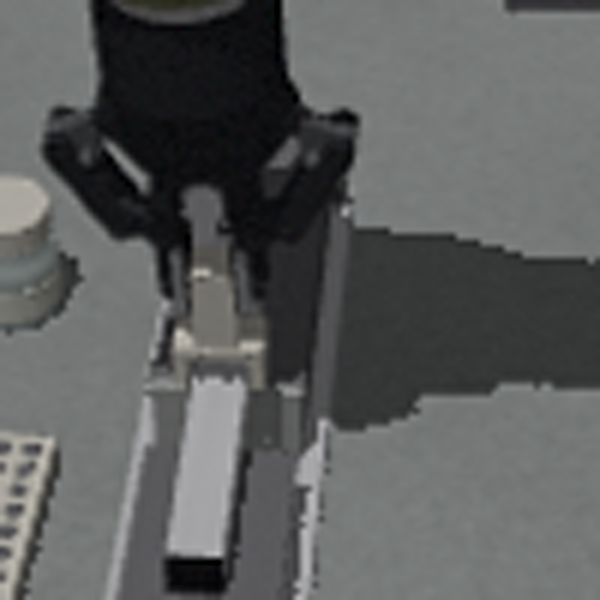

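```bash
cat > l.py <<'E'
from h import *
im,d=load('side');W=cloud('side',d);S=fr(W,EDGE)*1000;z=W[...,2]*1000
# front-face pixels by row: white roof extents using color
hsv=cv2.cvtColor(im,cv2.COLOR_BGR2HSV)
for r in range(194,208):
    k=[(c,int(im[r,c].mean()),int(im[r,c,2])-int(im[r,c,0]),S[r,c].round(0).astype(int).tolist(),int(z[r,c]) if z[r,c]==z[r,c] else None) for c in range(236,258)]
    print(r,' '.join(f'{c-236}:{b}/{rb}' for c,b,rb,_,_ in k))
k=(z>70)&(z<92)&(abs(S[...,0]-12)<9)&(abs(S[...,1])<26)&((im[...,2].astype(int)-im[...,0])>5)&(im.mean(-1)>80)
print(k.sum(),np.percentile(S[k],[2,98],axis=0).round(1))
E
python3 l.py
```

```text
194 0:151/-2 1:72/-2 2:26/-2 3:95/7 4:104/9 5:80/5 6:106/8 7:111/8 8:112/8 9:111/7 10:111/7 11:111/8 12:113/7 13:94/8 14:78/6 15:80/6 16:80/7 17:83/7 18:61/3 19:42/-1 20:40/-2 21:41/-2
195 0:139/-3 1:64/-2 2:34/-1 3:171/12 4:177/12 5:117/10 6:109/7 7:111/7 8:111/7 9:110/8 10:111/7 11:111/8 12:113/7 13:94/7 14:77/6 15:77/7 16:78/6 17:79/7 18:59/3 19:38/-1 20:38/-2 21:39/0
196 0:135/-3 1:61/-1 2:65/3 3:167/12 4:172/12 5:172/12 6:125/10 7:110/7 8:110/7 9:111/8 10:110/9 11:111/8 12:112/7 13:93/8 14:101/8 15:103/8 16:105/7 17:99/8 18:63/5 19:40/-1 20:39/-2 21:40/-2
197 0:85/-1 1:39/-2 2:69/4 3:163/11 4:167/11 5:167/11 6:136/9 7:116/9 8:120/9 9:116/9 10:115/8 11:114/8 12:114/8 13:108/8 14:167/11 15:173/11 16:175/12 17:155/10 18:80/6 19:41/-3 20:39/-2 21:40/-1
198 0:92/-2 1:37/-2 2:85/6 3:136/10 4:138/10 5:139/10 6:140/9 7:137/10 8:154/11 9:138/10 10:134/10 11:134/10 12:134/11 13:133/9 14:152/11 15:150/9 16:155/11 17:118/9 18:64/4 19:40/0 20:39/-1 21:40/0
199 0:70/-2 1:32/-1 2:70/4 3:109/7 4:109/8 5:106/6 6:106/8 7:82/6 8:104/7 9:108/7 10:108/7 11:108/7 12:109/7 13:109/7 14:107/7 15:85/6 16
[... 1140 characters left out ...]
-3 15:81/-1 16:60/-1 17:64/0 18:64/0 19:64/0 20:61/0 21:133/0
206 0:89/0 1:91/2 2:91/1 3:91/0 4:88/0 5:113/-2 6:162/-3 7:167/-2 8:165/-2 9:163/-3 10:163/-3 11:164/-3 12:164/-2 13:167/-3 14:148/-2 15:83/-2 16:64/0 17:66/0 18:66/0 19:67/0 20:63/0 21:86/-1
207 0:94/-1 1:92/1 2:93/0 3:92/-1 4:89/1 5:145/-3 6:166/-3 7:166/-2 8:163/-2 9:162/-3 10:162/-2 11:164/-2 12:164/-2 13:168/-3 14:127/-2 15:73/-1 16:64/0 17:65/0 18:66/-1 19:64/0 20:62/-2 21:88/1
63 [[  5.  -20.4]
 [ 18.8  18.2]]l.py:6: RuntimeWarning: invalid value encountered in cast
  k=[(c,int(im[r,c].mean()),int(im[r,c,2])-int(im[r,c,0]),S[r,c].round(0).astype(int).tolist(),int(z[r,c]) if z[r,c]==z[r,c] else None) for c in range(236,258)]
```

Laterally the legs (image columns 2.5–17.8) centre on the beam (5.9–14.9). Now I correct along the beam, then lower.

Emit:
servo_tool([
  [[0,0.4,0],0,0],
  [[0,0,0],0,0],
  [[0,0,0],0,0],
])

```text
clock: 20.08
position: [0.5628, 0.0532, 0.1112]
ee_rot: [0.996, 0.084, -0.021, 0.022]
ft_force: [0.8, 0.2, -0.0]
grip_width: 0.23
```

```bash
python3 m.py
```

```text
t 20.08 p [0.5628 0.0532 0.1112] S [ 0.8 -2.5] z 111.2 yaw 9.63 tilt [-0.045  0.04  -0.998] F [ 0.81  0.18 -0.04] w 0.23
 need tool cm [-0.2   0.04  1.13]
seat pred S [-0.5 -1.5] z 84.1
pred crop px roof corners(top) [[180.0, 305.0], [268.0, 310.0], [173.0, 341.0], [263.0, 346.0]] edge [[150.0, 387.0], [302.0, 396.0]]
```

Emit:
servo_tool([
  [[0.02,0,0.4],0,0],
  [[0.02,0,0.4],0,0],
  [[0,0,0],0,0],
  [[0,0,0],0,0],
])

```text
clock: 20.47
position: [0.5631, 0.0526, 0.1026]
ee_rot: [0.996, 0.084, -0.02, 0.022]
ft_force: [-0.9, 0.3, -0.4]
grip_width: 0.225
```

```bash
python3 m.py; python3 -c "
from h import *
beam()"
```

```text
t 20.47 p [0.5631 0.0526 0.1026] S [ 0.2 -2.8] z 102.6 yaw 9.6 tilt [-0.044  0.04  -0.998] F [-0.86  0.28 -0.45] w 0.225
 need tool cm [-0.26  0.01  0.28]
seat pred S [-1.1 -1.7] z 75.6
pred crop px roof corners(top) [[180.0, 318.0], [268.0, 323.0], [173.0, 354.0], [263.0, 359.0]] edge [[150.0, 387.0], [302.0, 396.0]]
side beam n 207 x [ 12.5 108.9] slope [-0.1035 69.3629] y med 0.0
```

Emit:
servo_tool([
  [[0.02,-0.04,0.35],0,0],
  [[0,0,0],0,0],
  [[0,0,0],0,0],
])

```text
clock: 20.82
position: [0.5632, 0.0531, 0.099]
ee_rot: [0.996, 0.084, -0.02, 0.022]
ft_force: [-0.2, -0.1, -0.3]
grip_width: 0.226
```

```bash
python3 m.py; cp pics/c.png pics/9.png; python3 -c "
from h import *
beam()"
```

```text
t 20.82 p [0.5632 0.0531 0.099 ] S [ 0.6 -3. ] z 99.0 yaw 9.61 tilt [-0.043  0.04  -0.998] F [-0.15 -0.12 -0.3 ] w 0.226
 need tool cm [-0.3   0.06 -0.08]
seat pred S [-0.7 -1.9] z 71.9
pred crop px roof corners(top) [[180.0, 325.0], [267.0, 330.0], [173.0, 361.0], [262.0, 366.0]] edge [[150.0, 387.0], [302.0, 396.0]]
side beam n 212 x [ 10.6 108.5] slope [-0.105  69.5344] y med 0.1
```

View pics/9.png

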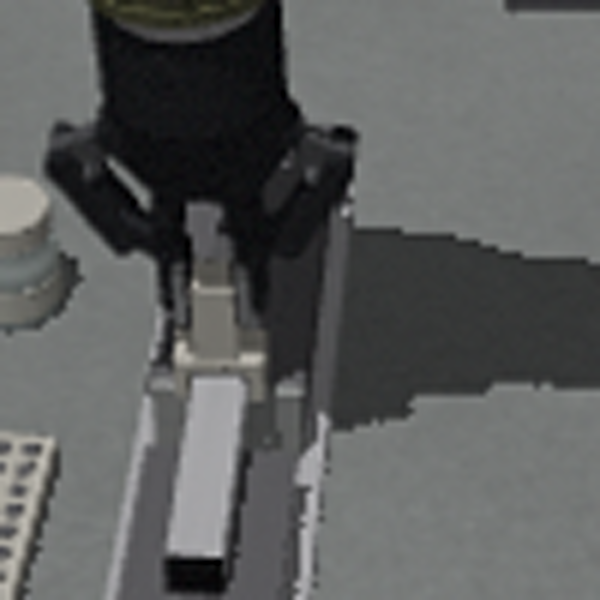

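Picture 9: the clip straddles the tipped beam, legs at (183,390) and (258,395) on either side, roof just above its top, with no contact force. Releasing.

Emit:
servo_tool([
  [[0,0,0.05],0,2.4],
  [[0,0,0],0,2.8],
  [[0,0,0],0,3.5],
  [[0,0,0],0,4.5],
  [[0,0,0],0,4.5],
  [[0,0,0],0,4.5],
  [[0,0,-0.8],0,4.5],
  [[0,0,-2],0,4.5],
  [[0,0,-4],0,4.5],
  [[0,0,-4],0,4.5],
  [[0,0,-4],0,4.5],
])

```text
clock: 21.83
position: [0.5639, 0.059, 0.2455]
ee_rot: [0.996, 0.083, -0.027, 0.024]
ft_force: [1.9, 1.5, -0.7]
grip_width: 0.53
```

Emit:
servo_tool([
  [[-3,0,0],0,4.5],
  [[-3,0,0],0,4.5],
  [[-3,0,0],0,4.5],
  [[-3,0,0],0,4.5],
  [[-3,0,0],0,4.5],
  [[0,0,0],0,4.5],
])

```text
clock: 22.33
position: [0.4183, 0.0324, 0.2663]
ee_rot: [0.996, 0.082, -0.016, 0.023]
ft_force: [0.9, 0.4, 0.1]
grip_width: 0.528
```

```bash
python3 - <<'E'
from h import *
st()
T,dt=cam('top')
for n in('side','top'):
    if n=='side': im,d=cam('side')
    else: im,d=T,dt
    W=cloud(n,d);S=fr(W,EDGE)*1000;z=W[...,2]*1000
    near=(abs(S[...,1])<36)&(abs(S[...,0])<40)
    k=near&(z>104)&(z<118);print(n,'tabtop',k.sum(),S[k].mean(0).round(1),np.percentile(S[k],[5,95],axis=0).round(1).tolist(),z[k].mean().round(1))
    k=near&(z>80)&(z<118);print(' all clip',np.percentile(S[k],[2,98],axis=0).round(1).tolist())
    k=(abs(z-50)<3)&(abs(S[...,1])>22)&(abs(S[...,1])<34)&(abs(S[...,0])<30)
    for sg in(-1,1): print(' block max x',np.sort(S[k&(np.sign(S[...,1])==sg)][:,0])[-8:].round(1))
    k=(abs(z-37.5)<4)&(abs(S[...,1])<32)&(S[...,0]>15)&(S[...,0]<170);print(' ledge x',np.percentile(S[k][:,0],[1,99]).round(1))
a=cv2.resize(load('side')[0][140:240,210:310],(600,600),interpolation=2);b=cv2.resize(T[155:195,240:273],(198,240),interpolation=2)
c=np.zeros((600,800,3),np.uint8);c[:,:600]=a;c[:240,600:798]=b;cv2.imwrite('pics/10.png',c)
E
```

```text
t 22.33 p [0.4183 0.0324 0.2663] S [  4.2 143.4] z 266.3 yaw 9.39 tilt [-0.036  0.042 -0.998] F [0.9  0.43 0.11] w 0.528
side tabtop 61 [10.5 -1.3] [[-4.4, -10.6], [17.4, 8.0]] 113.1
 all clip [[-4.5, -11.2], [17.6, 8.5]]
 block max x [-9.5 -8.1 -7.7 -5.4 -4.4 -3.2 -0.1  0.1]
 block max x [-4.5 -3.7 -3.  -1.6 -1.  -0.1 -0.   2.4]
 ledge x [ 27.5 156.5]
top tabtop 28 [ 3.5 -2.2] [[-6.4, -10.8], [12.6, 6.3]] 114.0
 all clip [[-9.5, -11.9], [13.2, 7.0]]
 block max x [-16.8 -15.5 -13.4 -10.   -6.7  -6.1  -5.5  -2.1]
 block max x []
 ledge x [ 26.6 152.1]
```

View pics/10.png

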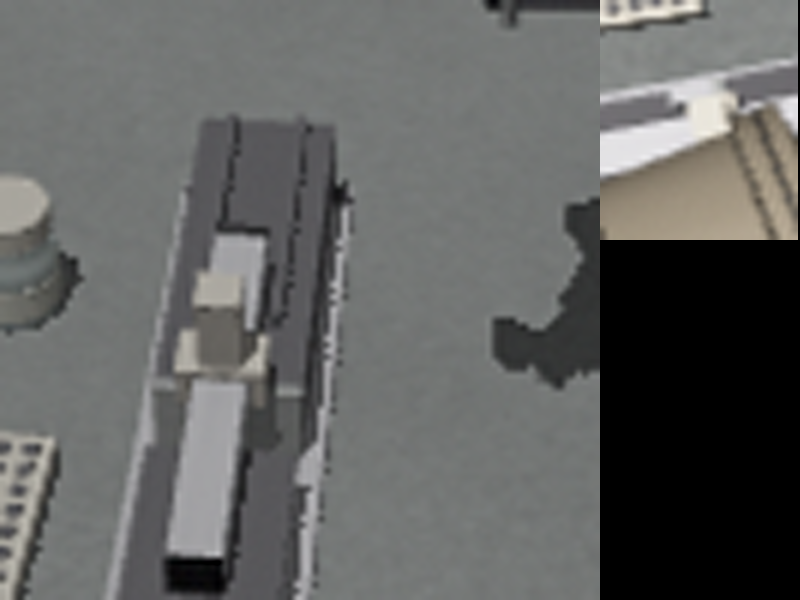

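Picture 10: the clip sits astride the tipped beam (roof (220,350), tab top (218,290)), above the steel edge (160,385)–(300,388). The beam's end is still on the ledge (195,570) and the arm is clear. Both cameras put the clip seat within about 1 mm of the edge, so I'm handing in.

```bash
python3 -c "
from h import *
beam();st();print(order.hand_in())"
```

```text
side beam n 264 x [-77.9 108.8] slope [-0.1028 69.5202] y med 0.8
t 22.48 p [0.4218 0.0337 0.2659] S [  4.8 139.7] z 265.9 yaw 9.43 tilt [-0.036  0.045 -0.998] F [ 0.19  0.11 -0.13] w 0.526
the job is handed in; nothing more can be done
None
```

The beam is tipped on the ledge with the white clip astride it above the steel edge, and the job is handed in at 22.5 s of the 72 s allowed.

I pushed the smaller beam along its guide with closed fingers, in roughly 3 mm steps with a back-off after each. It tipped on its own on the last step, so it may be up to 3 mm past the exact tipping point. I stopped there, picked up the clip by its tab, lowered it over the beam and released it.

**Last checks:**
- **Tilt:** the beam's slope measured −0.103 rad, unchanged after the clip was placed, and the arm was well clear.
- **Clip position:** the two cameras differ by about 2–3 mm in absolute position, within their calibration. Relative to the edge, both put the clip within about 1 mm of straight above it.
- **Other things on the bench:** I touched nothing else on purpose. I did not measure the other items again at the end.

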